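# Load the second station of a carrier and hold it up level

### The arm

A 7-joint arm with a two-finger parallel gripper is mounted at the origin on the work surface. World frame = base frame: x ahead of the robot, y to its left, z up, the work surface at z = 0. Lengths are in m, angles in rad, forces in N, time in s.
With the tool pointing down it reaches from about 0.425 to 0.875 m from the base axis. Payload 8.4 kg.
Tool frame: the origin (TCP) lies on the centre line of the jaws, within the pads' length; the fingertips stand finger_overhang ahead of it and the grasp point (between the pads) lies 11 mm behind it (finger_overhang is the distance from the TCP to the fingertips, in m); z points along the fingers, y is the line along which they close (so a half turn about z gives the same grasp; the last joint's range is limited). The gripper opens to 85 mm and grips with 20 to 120 N. Pads are 22 mm wide; open, the fingers measure 114 mm over their backs; the gripper's body (76 mm by 85 mm) begins 54 mm behind the grasp point. The pads swing forward as they close: fully open they stand 13 mm farther back than shut.
Start: joints at [1.188, 0.333, 0.04, 1.465, -0.013, 1.343, -0.059], TCP at [0.182, -0.624, 0.213] pointing down, gripper open.
Joint ranges: [-2.58, 2.58], [-0.38, 2.09], [-1.3, 1.39], [0.25, 2.4], [-1.5, 4.64], [0.08, 2.09], [-2.65, 2.65]. Speed limits (rad/s): [2.22, 2.22, 2.79, 2.79, 3.14, 3.14, 3.14].

### API

Orientations are given as a unit quaternion [x, y, z, w].
In Python, from workcell import * gives the robot as it stands.
- The arm moves only by the tool step_arm, never from a script. Its arguments are lists of equal length, an entry for each row: "dp": the shift along the tool's x, y, z normalised to -1 to 1, where 1 is 0.5 m, a list of three; "twist": the turn about the tool's z normalised to -1 to 1, where 1 is 90 degrees; "jaw": the opening, from -1 (shut) to 1 (fully open). In form: {"dp": [[dx, dy, dz], ...], "twist": [twist, ...], "jaw": [jaw, ...]}. A call has 1 to 10 rows; each row is the pose to reach, as a shift and turn from the pose commanded when the call began, along the tool's axes at that moment; what a row does not reach only later rows make up. A row lasts 1/8 s, in which the tool goes at most 62.5 mm and 10.7 degrees, less where a joint would pass 70% of its speed; a pose out of reach is approached as far as the arm can. A call with a number of a shift or a turn outside -1 to 1 is refused whole. A call with a gripper value outside its range is refused whole. The fingers move at their own pace and stop on an object; "force" is the grip in N (left out, the last holds). Time passes only in rows, so rows that repeat a pose let the fingers close. It gives the time, the measured TCP pose, the force, the opening and the grip force at its end, in the units of the state.
- state(): the state, without advancing time (a new reading comes with each control period).
- get_image(name): name is "scene" or "top" or "wrist"; returns a dict with "color" (420x560x3 uint8, red, green, blue), "fovy" (degrees; the focal length in pixels is half the picture's height over the tangent of half this angle, whatever the lens; pixels are square), "cx", "cy" (the principal point, pixels), "world_from_camera" (4x4, takes a point from camera to world coordinates). Camera axes: x right, y up, looking along -z (the intrinsics and any distortion apply to the point x, -y, -z); pixel columns grow to the right and rows downward; lengths in m; the calibration is good to about 2 mm. A picture is of the moment at which its call begins. There is no depth.
- hand_in(): hands the job in; it is judged then, once.
The state is a dict: "clock": time; "qpos": joint angles; "qd": joint speeds; "effort": joint torques, N m; "tool_pos": TCP position; "tool_rot": TCP orientation; "force": force on the tool from outside, world axes, zero at the start; "torque": the same for the moment, N m; "grip_width": finger opening in m; "grasp_force": force on a finger pad.
Only numpy, scipy, OpenCV 4.12 (cv2) and the standard library are available. Lean on these libraries where they do the work, as an engineer would, in place of code of your own. Each camera call takes 0.05 s, during which the arm holds its last target. There are 200 camera calls.

### The job

Complete the carrier's second pocket, where the aluminium housing already stands, to match the finished one: set the orange spacer flat on the housing, then the blue disc flat on the spacer, between the four posts, without dropping them, and let go of each once it is seated. Then take the carrier by its green grip plate, lift it, without tipping it, until its underside is at least 10 cm above the bench, and hold it there level and still so that the underside can be inspected: the program finishes with the carrier still held in the air, nothing else supporting it. Leave the yellow tub, the spanner and the steel parallel where they are.

Things in the scene. Friction and masses are not known exactly. Their poses are not given: they have to be found in the camera images.
- carrier: loose carrier, 0.6 kg: black base 216x84x10 mm (local x,y,z), origin centre of underside, z up. Green grip plate across its middle, 16 mm thick in x, 60 mm wide in y, top at z 102 mm. Pocket to fill at local x +68 mm; at x -68 mm a finished stack (aluminium, orange, blue, red strap and dark screw, top at z 79 mm) fixed for good, so that it balances at the plate once filled. Slides if pushed
- pocket (a point): centre of the floor of the pocket to fill (under the housing), 10 mm above the carrier's underside, axes as the carrier's. Four steel posts, diameter 10 mm, at +-22.35 mm in local x and y, straight to 46 mm above this floor, then tapering to a tip at 54 mm, leave 1.6 mm round a 50 mm part. Fingers pass through the 34 mm gaps on the local +y and -y sides; the grip plate's face is 60 mm away in -x
- spacer_seat (a point): point on the pocket's axis 26 mm above its floor, where the spacer's underside belongs (on the housing), axes as the carrier's
- disc_seat (a point): point on the pocket's axis 42 mm above its floor, where the disc's underside belongs (on the spacer), axes as the carrier's
- grip (a point): point inside the green grip plate on the carrier's middle axis, 90 mm above its underside, 12 mm below the plate's top; axes as the carrier's. Take it from above, fingers closing along local x across the 16 mm; there are 32 mm free beside each face, to the posts (tips 64 mm above the underside)
- housing: loose aluminium housing, solid round, diameter 50 mm, 26 mm high, dark spot on top, about 0.11 kg; origin at the centre of its underside, z up; already stands loose in the pocket to fill
- spacer: loose orange ring, outer diameter 50 mm, bore 24 mm, 16 mm high, about 0.035 kg; origin at the centre of its underside, z up; lies on the bench
- disc: loose blue disc, diameter 50 mm, 14 mm high, small steel dot on top, about 0.065 kg; origin at the centre of its underside, z up; lies on the bench
- tub: bystander: yellow tub with black cap, diameter 60 mm, 75 mm high; origin at the centre of its underside
- spanner: bystander: steel spanner lying flat, 170 mm long along its local x, origin under its middle
- parallel: bystander: steel bar 130 x 25 x 16 mm, long along its local x, origin at the centre of its underside
- vise: bystander, fixed to the bench: machine vise 360 x 160 mm, 87 mm high, origin at the centre of its underside, long along its local x with the handle spindle reaching 80 mm farther to -x

How it is judged:
On the way, in this order (a step that is already met when the one before it is completed fails the run):
1. the spacer sits flat on the housing in the pocket, let go (distance between housing and pocket below 0.0045 m and angle between the z axis of each of housing, spacer and the z axis of carrier, either way round below 0.07 rad and distance between spacer and spacer_seat below 0.0045 m and contact force between the fingers and spacer below 0.3 N and linear speed of spacer below 0.03 m/s and height (world z) of carrier below 0.01 m), for 0.2 s.
2. the disc sits flat on the spacer in the pocket, let go (distance between housing and pocket below 0.0045 m and angle between the z axis of each of housing, spacer, disc and the z axis of carrier, either way round below 0.07 rad and distance between spacer and spacer_seat below 0.0045 m and distance between disc and disc_seat below 0.0045 m and contact force between the fingers and disc below 0.3 N and linear speed of disc below 0.03 m/s and height (world z) of carrier below 0.01 m), for 0.2 s.
3. the loaded carrier is held in the air, level and still (distance between housing and pocket below 0.0045 m and angle between the z axis of each of housing, spacer, disc and the z axis of carrier, either way round below 0.07 rad and distance between spacer and spacer_seat below 0.0045 m and distance between disc and disc_seat below 0.0045 m and height (world z) of carrier above 0.1 m and angle between carrier's own z axis and vertical below 0.09 rad and linear speed of carrier below 0.03 m/s and angular speed of carrier below 0.2 rad/s and contact force between the fingers and carrier above 2 N), for 1 s.
At the end, for the whole second after the job is handed in: Held by the fingers alone: carrier underside over 100 mm up, within 5 degrees of level, under 30 mm/s and 0.2 rad/s; housing, spacer, disc in that order in the pocket, within 4.5 mm of their seats and 4 degrees of flat, untouched by fingers; tub, spanner, parallel within 30 mm of their start (all of step 3 and contact force between the fingers and housing below 0.3 N and contact force between the fingers and spacer below 0.3 N and contact force between the fingers and disc below 0.3 N and contact force between carrier and tub below 0.2 N and contact force between carrier and spanner below 0.2 N and contact force between carrier and parallel below 0.2 N and contact force between carrier and vise below 0.2 N and distance of each of tub, spanner, parallel from where it was at the start of the episode below 0.03 m); the arm keeps its last pose, push and grip.
It fails at once if the tub, the spanner or the parallel is pushed more than 30 mm (distance of any of tub, spanner, parallel from where it was at the start of the episode above 0.03 m).
It fails at once if a part is dropped into the pocket (falls free from more than about 15 mm) ((linear speed of housing above 0.55 m/s and horizontal distance between housing and pocket below 0.03 m and contact force between the fingers and housing below 0.1 N) or (linear speed of spacer above 0.55 m/s and horizontal distance between spacer and pocket below 0.03 m and contact force between the fingers and spacer below 0.1 N) or (linear speed of disc above 0.55 m/s and horizontal distance between disc and pocket below 0.03 m and contact force between the fingers and disc below 0.1 N)).
It fails at once if the carrier is tipped by more than 15 degrees (angle between carrier's own z axis and vertical above 0.26 rad).
It also fails if it takes over 64 s, if anything falls off the work surface, if the arm or the gripper's body presses on something with over 40 N, if the wrist force passes 120 N, or if a joint passes its speed limit or range.

## Working session

There is one attempt and no reset: what is moved stays moved. The work goes in short steps, Python scripts to look and compute and a tool call to move; the robot and the scene stay as the last step left them, time stands still between calls to the robot, and variables do not carry over. Pictures are saved under pics/ and viewed, at most 10 in all, crops included, and the job is handed in when it is done.

Besides the shell and the picture viewer there is one more tool, called after "Emit:" as name([rows], argument=value, ...), one row to a line, values as JSON. step_arm: Moves the arm, as the interface text tells. Scaled input: -1 to 1 covers 0.5 m each way for a shift and 90 degrees each way for a turn. Its arguments: {"type":"object","properties":{"dp":{"type":"array"},"twist":{"type":"array"},"jaw":{"type":"array"},"force":{"type":"number"}},"required":["dp","twist","jaw"]}

```bash
mkdir -p pics; ls
cat > h.py <<'E'
from workcell import *
import numpy as np, cv2
def grab(n,save=None):
    d=get_image(n)
    if save: cv2.imwrite('pics/'+save,cv2.cvtColor(d['color'],cv2.COLOR_RGB2BGR))
    return d
def ray(d,u,v):
    f=d['color'].shape[0]/2/np.tan(np.radians(d['fovy'])/2)
    M=np.array(d['world_from_camera']);r=M[:3,:3]@np.array([(u-d['cx'])/f,-(v-d['cy'])/f,-1]);return M[:3,3],r
def onz(d,u,v,z):
    o,r=ray(d,u,v);return o+r*(z-o[2])/r[2]
def proj(d,p):
    f=d['color'].shape[0]/2/np.tan(np.radians(d['fovy'])/2)
    M=np.array(d['world_from_camera']);c=M[:3,:3].T@(np.array(p)-M[:3,3]);return d['cx']+f*c[0]/-c[2],d['cy']-f*c[1]/-c[2]
E
python3 - <<'E'
from h import *
s=state();print(s)
for n in('top','scene'):
    d=grab(n,n+'0.png');print({k:v for k,v in d.items() if k!='color'})
E
```

```text
pics
{'clock': 0.0, 'qpos': array([ 1.18779451,  0.33391285,  0.03984135,  1.46630083, -0.01342983,
        1.34329892, -0.05849554]), 'qd': array([ 4.85627925e-04,  1.66372905e-04,  2.83833294e-04, -2.31291741e-04,
        7.06965618e-04, -1.45472276e-03,  3.12129687e-05]), 'effort': array([-7.15418028e-04, -6.58559775e+01,  1.36505876e+00, -4.05577183e+01,
        1.67570938e-02,  1.23665595e-02,  1.27741760e-05]), 'tool_pos': array([ 0.18186364, -0.62351662,  0.21180511]), 'tool_rot': array([ 9.89947850e-01,  1.41430445e-01, -1.52834596e-04, -8.13014689e-04]), 'force': array([-0.72417256,  0.82827059,  0.03623998]), 'torque': array([-0.01370799, -0.05894335, -0.0421549 ]), 'grasp_force': 0.0, 'grip_width': 0.08542423173373509}
{'fovy': 44.07449836505096, 'cx': 281.4070885488963, 'cy': 205.66041014650037, 'world_from_camera': array([[-1.48262505e-02,  9.92031469e-01, -1.25114932e-01,
         4.41000957e-01],
       [-9.99888785e-01, -1.49114691e-02,  2.55405471e-04,
         1.52240486e-01],
       [-1.61227717e-03,  1.25104804e-01,  9.92142222e-01,
         1.44483266e+00],
       [ 0.00000000e+00,  0.00000000e+00,  0.00000000e+00,
         1.00000000e+00]])}
{'fovy': 56.48556971645049, 'cx': 279.04330009440014, 'cy': 205.28025785862806, 'world_from_camera': array([[ 0.53798642, -0.68042017,  0.49759322,  1.18018343],
       [ 0.84278285,  0.44604462, -0.30126611, -0.19270241],
       [-0.01696124,  0.58144011,  0.81341239,  0.98833361],
       [ 0.        ,  0.        ,  0.        ,  1.        ]])}
```

View pics/top0.png

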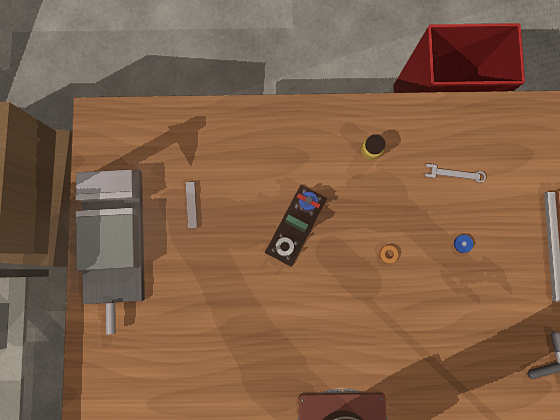

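View pics/scene0.png

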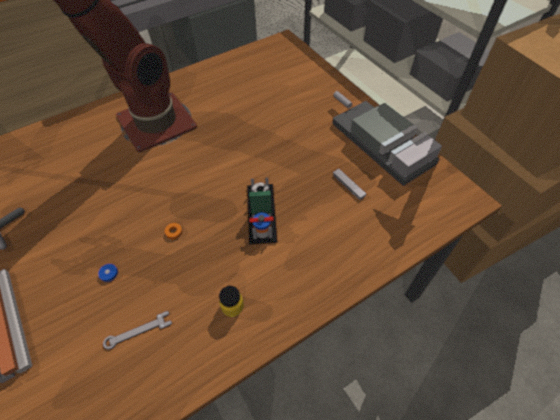

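The top view shows the disc at (464,243), the spacer at (390,254), the housing in its pocket at (285,246), the green plate at (297,223) and the finished stack at (308,201). The scene view shows the same layout, with the disc at (108,272) and the spacer at (173,231).

```bash
cat >> h.py <<'E'
def blobs(d,lo,hi,amin=15,roi=None):
    h=cv2.cvtColor(d['color'],cv2.COLOR_RGB2HSV);m=cv2.inRange(h,np.array(lo),np.array(hi))
    if roi is not None:
        k=np.zeros_like(m);k[roi[1]:roi[3],roi[0]:roi[2]]=255;m&=k
    n,l,st,c=cv2.connectedComponentsWithStats(m)
    out=[]
    for i in range(1,n):
        if st[i,4]>=amin:
            cn=max(cv2.findContours((l==i).astype(np.uint8),cv2.RETR_EXTERNAL,cv2.CHAIN_APPROX_NONE)[0],key=len)
            out.append((st[i,4],cv2.minEnclosingCircle(cn),cv2.minAreaRect(cn)))
    return out
O=((8,170,120),(16,255,255));B=((105,140,80),(130,255,255));G=((55,80,30),(90,255,255));R=((0,170,100),(4,255,255))
E
python3 - <<'E'
from h import *
for n,rs in(('top',{'O':(370,235,410,275),'B':(440,225,490,262),'B2':(290,185,330,215),'G':(280,200,320,240)}),('scene',{'O':(155,215,190,245),'B':(90,255,125,290),'G':(240,170,280,220)})):
    d=grab(n)
    for k,roi in rs.items():
        for b in blobs(d,*globals()[k[0]],amin=30,roi=roi):
            u,v=b[2][0]
            z={'O':.012,'B':.010,'G':.102}[k[0]]
            if k=='B2': z=.07
            print(n,k,b[0],np.round(b[1][0],1),round(b[1][1],1),np.round(cv2.boxPoints(b[2]),1).tolist(),'c',onz(d,u,v,z).round(4))
    if n=='top':
        c=d['color'][170:280,250:340]; cv2.imwrite('pics/crop.png',cv2.cvtColor(cv2.resize(c,None,fx=5,fy=5,interpolation=cv2.INTER_CUBIC),cv2.COLOR_RGB2BGR))
        h=cv2.cvtColor(d['color'],cv2.COLOR_RGB2HSV);print(h[254,375:405].tolist())
E
```

```text
top B 236 [463.1 243.5] 9.2 [[451.0, 243.0], [463.0, 231.0], [475.5, 243.5], [463.5, 255.5]] c [ 0.5098 -0.3486  0.01  ]
top B2 49 [307.  203.5] 7.8 [[297.5, 205.6999969482422], [300.0, 200.0], [314.29998779296875, 206.39999389648438], [311.79998779296875, 212.0]] c [0.6125 0.0865 0.07  ]
[[13, 134, 158], [13, 136, 144], [13, 140, 138], [13, 141, 137], [12, 164, 132], [12, 177, 153], [15, 161, 190], [14, 163, 185], [14, 165, 186], [14, 165, 190], [11, 135, 85], [13, 143, 98], [13, 145, 88], [12, 143, 105], [13, 139, 149], [13, 140, 144], [13, 135, 142], [12, 149, 120], [10, 187, 124], [15, 162, 190], [15, 165, 185], [14, 164, 185], [14, 167, 188], [12, 165, 151], [13, 139, 110], [12, 143, 118], [13, 136, 171], [13, 137, 164], [13, 136, 163], [13, 136, 163]]
scene O 185 [172.3 229.1] 9.2 [[164.0, 222.0], [181.0, 222.0], [181.0, 237.0], [164.0, 237.0]] c [ 0.4844 -0.1419  0.012 ]
scene B 196 [107.5 272. ] 9.0 [[96.0, 273.0], [108.5, 260.5], [118.5, 270.5], [106.0, 283.0]] c [ 0.5116 -0.3494  0.01  ]
scene G 380 [260.5 201.5] 14.9 [[248.5, 191.8000030517578], [270.70001220703125, 189.89999389648438], [272.5, 211.5], [250.3000030517578, 213.39999389648438]] c [0.5989 0.0987 0.102 ]
```

View pics/crop.png

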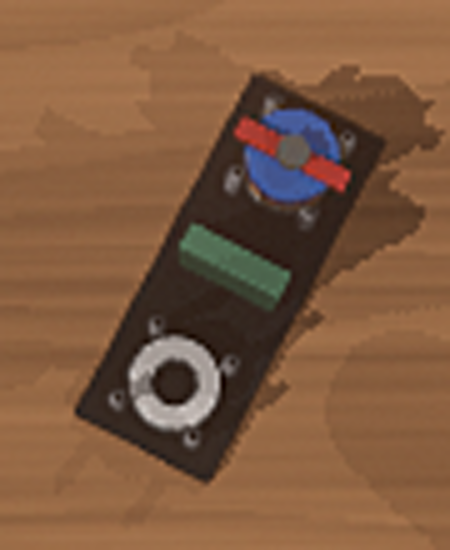

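The crop shows the housing centred at about (285,246.4) in full-image pixels, the screw at (308.6,200.4) and the plate in between. The carrier's long axis is clear.

Run:
```python
from h import *
import workcell;print([k for k in dir(workcell) if not k.startswith('_')], globals().get('finger_overhang'))
d=grab('top')
h=onz(d,285,246.4,.036);s=onz(d,308.6,200.4,.079);a=h-s
sp=onz(d,389.5,254,.016);print('house',h,'screw',s,'len',np.hypot(*a[:2]),'yaw',np.arctan2(a[1],a[0]),'spacer',sp)
w=grab('wrist','w0.png');st=state();from scipy.spatial.transform import Rotation as Ro
T=np.eye(4);T[:3,:3]=Ro.from_quat(st['tool_rot']).as_matrix();T[:3,3]=st['tool_pos']
print(w['fovy'],(np.linalg.inv(T)@w['world_from_camera']).round(4).tolist())
t=T[:3,:3].T@(np.array([sp[0],sp[1],.2])-st['tool_pos']);print('shift to spacer',t)
```

```text
['PlanningError', 'finger_overhang', 'get_image', 'hand_in', 'state'] 0.008
house [0.50724141 0.14379131 0.036     ] screw [0.62623917 0.07944432 0.079     ] len 0.1352811892941889 yaw 2.6458857096802006 spacer [ 0.48310885 -0.14258864  0.016     ]
58.89408063183277 [[0.0014, 0.949, 0.3151, 0.0802], [1.0, -0.0015, 0.0003, 0.0002], [0.0008, 0.3151, -0.949, -0.1613], [0.0, 0.0, 0.0, 1.0]]
shift to spacer [ 0.42386054 -0.37765294  0.01261851]
```

View pics/w0.png

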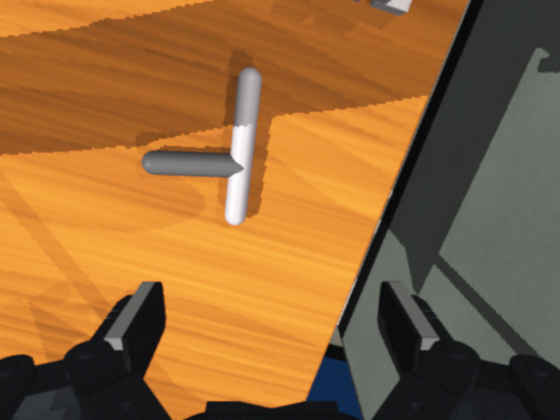

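The wrist image shows the open jaws along the bottom, with the jaw line at about u=270, and a bench item to the left that plays no part. I'm moving above the spacer.

Emit:
step_arm([
  [0.848,-0.756,0.02],
  [0.848,-0.756,0.02],
  [0.848,-0.756,0.02],
  [0.848,-0.756,0.02],
  [0.848,-0.756,0.02],
  [0.848,-0.756,0.02],
  [0.848,-0.756,0.02],
  [0.848,-0.756,0.02],
  [0.848,-0.756,0.02],
  [0.848,-0.756,0.02],
], twist=[-0.637,-0.637,-0.637,-0.637,-0.637,-0.637,-0.637,-0.637,-0.637,-0.637], jaw=[1,1,1,1,1,1,1,1,1,1], force=30)

```text
clock: 1.55
tool_pos: [0.4851, -0.1374, 0.203]
tool_rot: [0.799, 0.602, 0.001, -0.0]
force: [-0.2, -0.6, 0.1]
grip_width: 0.0853
grasp_force: 0.0
```

```bash
cat >> h.py <<'E'
from scipy.spatial.transform import Rotation as Ro
def shift(p):
    s=state();return Ro.from_quat(s['tool_rot']).inv().apply(np.array(p)-s['tool_pos'])
def yaw():
    q=state()['tool_rot'];x=Ro.from_quat(q).as_matrix()[:,0];return np.arctan2(x[1],x[0])
E
python3 - <<'E'
from h import *
w=grab('wrist','w1.png')
h=cv2.cvtColor(w['color'],cv2.COLOR_RGB2HSV)
u,v=proj(w,[.483,-.1426,.016]);print(u,v)
print([h[int(v),int(x)].tolist() for x in range(int(u)-60,int(u)+60,6)])
E
```

```text
270.94799508604325 181.45547639119252
[[14, 197, 212], [15, 205, 205], [14, 200, 199], [14, 202, 191], [14, 200, 186], [14, 198, 165], [16, 255, 232], [17, 255, 244], [15, 255, 229], [12, 196, 95], [13, 199, 127], [14, 200, 172], [14, 238, 185], [17, 255, 244], [17, 255, 244], [14, 202, 129], [15, 200, 208], [15, 203, 197], [15, 202, 203], [14, 202, 202]]
```

View pics/w1.png

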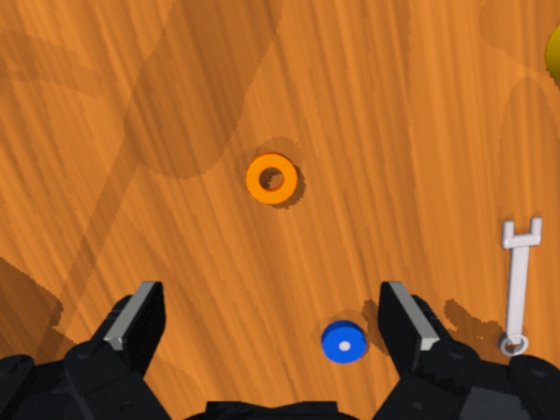

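The wrist image shows the spacer at (271,179), the disc at (344,343) and the spanner at the right edge.

```bash
cat >> h.py <<'E'
WO=((10,215,150),(20,255,255));WB=((105,150,60),(130,255,255))
def topc(d,col,z,roi=None,amin=300):  # centre of ring/disc: outer contour, all edge points on plane z -> circle
    h=cv2.cvtColor(d['color'],cv2.COLOR_RGB2HSV);m=cv2.inRange(h,np.array(col[0]),np.array(col[1]))
    if roi is not None:
        k=np.zeros_like(m);k[roi[1]:roi[3],roi[0]:roi[2]]=255;m&=k
    m=cv2.morphologyEx(m,cv2.MORPH_OPEN,np.ones((3,3)))
    cn=max(cv2.findContours(m,cv2.RETR_EXTERNAL,cv2.CHAIN_APPROX_NONE)[0],key=cv2.contourArea)
    P=np.array([onz(d,u,v,z)[:2] for u,v in cn[:,0]])
    (c,s,_)=cv2.fitEllipse((P*1e4).astype(np.float32));return np.array(c)/1e4,np.array(s)/1e4
E
python3 - <<'E'
from h import *
w=grab('wrist')
sp=topc(w,WO,.016);print('spacer',sp);print('disc',topc(w,WB,.014))
print(state()['tool_pos'],yaw(),shift([*sp[0],.008]))
E
```

```text
spacer (array([ 0.48375688, -0.13965774]), array([0.04940534, 0.05173866]))
disc (array([ 0.51030957, -0.34366675]), array([0.04763403, 0.05639451]))
[ 0.48341907 -0.14170183  0.20265383] 1.2864739267512475 [ 0.00205696 -0.00021341  0.19465387]
```

Emit:
step_arm([
  [0.0024,0,0.12],
  [0.0024,0,0.24],
  [0.0024,0,0.33],
  [0.0024,0,0.36],
  [0.0024,0,0.38],
  [0.0024,0,0.382],
  [0.0024,0,0.382],
], twist=[0,0,0,0,0,0,0], jaw=[1,1,0.7,0.6,0.5,0.4,0.4])

```text
clock: 2.52
tool_pos: [0.4845, -0.1417, 0.013]
tool_rot: [0.801, 0.599, 0.001, 0.001]
force: [0.1, -0.8, 0.4]
grip_width: 0.0598
grasp_force: 0.0
```

Run:
```python
from h import *
s=state();print(s['tool_pos'],s['force'],s['grip_width'],yaw())
w=grab('wrist','w2.png')
```

```text
[ 0.48450126 -0.14166445  0.01301849] [ 0.0642687  -0.7832532   0.44073059] 0.059768087881235714 1.2841369452678293
```

View pics/w2.png

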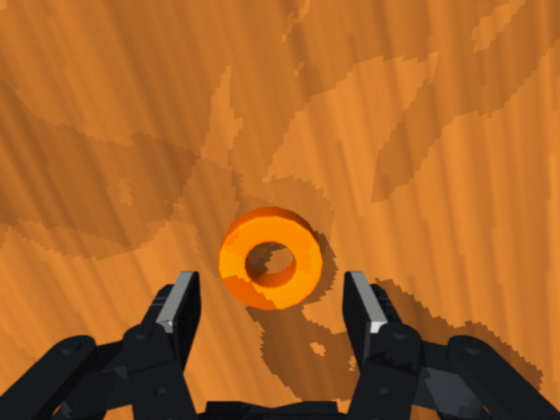

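The spacer centre is at (270,260), with the pads straddling it. I'm checking the offset along tool x numerically.

Run:
```python
from h import *
w=grab('wrist');s=state();M=Ro.from_quat(s['tool_rot'])
for q in([0,0,-.003],[.011,-.03,.004],[-.011,-.03,.004],[.011,-.03,-.018],[-.011,-.03,-.018]): print(q,np.round(proj(w,M.apply(q)+s['tool_pos']),1))
h=cv2.cvtColor(w['color'],cv2.COLOR_RGB2HSV);m=cv2.inRange(h,np.array([14,250,225]),np.array([20,255,255]))
c=topc(w,WO,.016);print(c,shift([*c[0],.016]))
# bore rim at top
u,v=np.array([270,262]);P=[onz(w,*p,.016) for p in([270,242],[270,283],[245,262],[296,262],[270,310],[219,262],[322,262])]
print(np.array([shift(p) for p in P]).round(4))
```

```text
[0, 0, -0.003] [272.  266.1]
[0.011, -0.03, 0.004] [209.6 238.8]
[-0.011, -0.03, 0.004] [211.9 279.5]
[0.011, -0.03, -0.018] [201.5 258.8]
[-0.011, -0.03, -0.018] [204.4 303.9]
(array([ 0.4839793 , -0.13888419]), array([0.04847065, 0.05348972])) [ 0.00239929 -0.00109889 -0.00316603]
[[ 0.0124 -0.0009 -0.0032]
 [-0.0089 -0.0009 -0.0032]
 [ 0.0022 -0.0127 -0.0032]
 [ 0.0022  0.0113 -0.0031]
 [-0.0239 -0.0009 -0.0032]
 [ 0.0022 -0.0249 -0.0032]
 [ 0.0022  0.0235 -0.0031]]
```

Emit:
step_arm([
  [0.003,0,0.005],
  [0.003,0,0.005],
  [0.003,0,0.005],
  [0.003,0,0.005],
  [0.003,0,0.005],
  [0.003,0,0.005],
], twist=[0,0,0,0,0,0], jaw=[0.4,0.2,-0.2,-1,-1,-1], force=30)

```text
clock: 3.38
tool_pos: [0.484, -0.1398, 0.0092]
tool_rot: [0.801, 0.599, 0.0, -0.0]
force: [-0.5, 0.5, -0.0]
grip_width: 0.0001
grasp_force: 0.0
```

The jaws closed to 0, so the grasp missed. I'm taking a picture before doing anything else.

Run:
```python
from h import *
w=grab('wrist','w3.png');c=topc(w,WO,.016);print(c,shift([*c[0],.016]),state()['tool_pos'])
```

```text
(array([ 0.4842603 , -0.13730123]), array([0.04588507, 0.05071145])) [ 0.00249156 -0.00042336 -0.0067614 ] [ 0.48396253 -0.13981073  0.00923854]
```

View pics/w3.png

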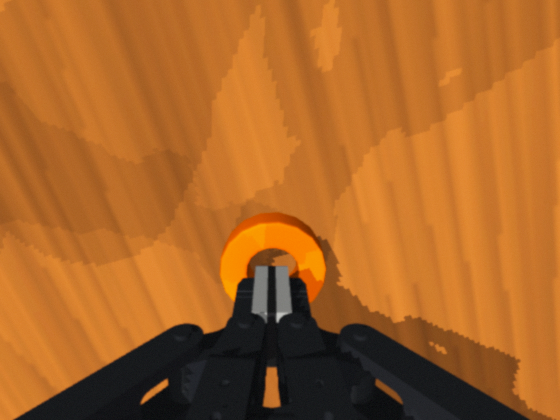

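The jaws closed above the ring and the ring did not move, so the fingertips sit higher than I assumed. I'll raise, reopen and feel downward in small steps.

Emit:
step_arm([
  [0,0,-0.05],
  [0,0,-0.05],
  [0.001,0,-0.05],
  [0.001,0,-0.02],
  [0.001,0,0.0],
  [0.001,0,0.006],
  [0.001,0,0.01],
  [0.001,0,0.01],
], twist=[0,0,0,0,0,0,0,0], jaw=[-1,0,0.5,0.5,0.5,0.5,0.5,0.5])

```text
clock: 4.42
tool_pos: [0.4842, -0.1393, 0.0043]
tool_rot: [0.801, 0.599, 0.0, 0.0]
force: [0.5, -0.3, -0.5]
grip_width: 0.0639
grasp_force: 0.0
```

Emit:
step_arm([
  [0,0,0.004],
  [0,0,0.008],
  [0,0,0.008],
], twist=[0,0,0], jaw=[0.4,0.4,0.4])

```text
clock: 4.8
tool_pos: [0.484, -0.1393, 0.0001]
tool_rot: [0.801, 0.599, -0.0, -0.0]
force: [-0.0, -0.5, 0.1]
grip_width: 0.0593
grasp_force: 0.0
```

Run:
```python
from h import *
s=state();print(s['force'],s['tool_pos'],s['grip_width'])
w=grab('wrist')
d=grab('scene');p=proj(d,s['tool_pos']);print(p)
c=d['color'];u,v=int(p[0]),int(p[1]);a=c[v-50:v+30,u-50:u+50];b=cv2.resize(w['color'][200:420,100:450],(700,440))
im=np.zeros((440,700,3),np.uint8)
a=cv2.resize(a,(400,320),interpolation=cv2.INTER_CUBIC)
o=np.zeros((320+330,525,3),np.uint8);o[:330]=cv2.resize(b,(525,330));o[330:,:400]=a
o=cv2.resize(o,(480,594));cv2.imwrite('pics/w4.png',cv2.cvtColor(o,cv2.COLOR_RGB2BGR))
```

```text
[-0.0051896  -0.53328738  0.13626604] [ 4.84021830e-01 -1.39271170e-01  1.36760449e-04] 0.05932299293172874
(np.float64(174.21538684679354), np.float64(231.11141053994356))
```

View pics/w4.png

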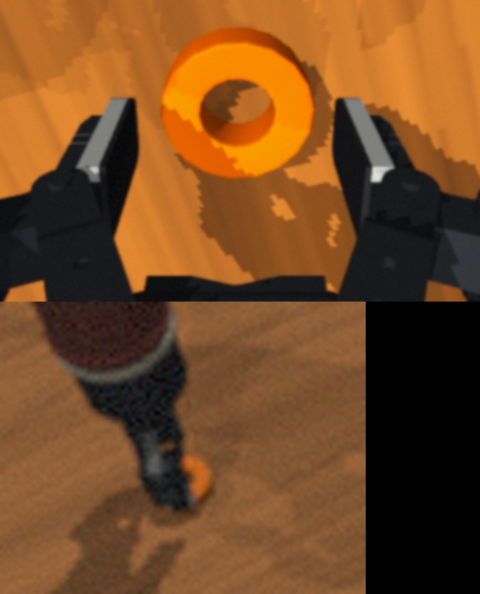

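The wrist view (top) shows the tips beside the ring, and their apparent gap puts them about 25 mm behind the stated TCP. The scene crop (bottom) also shows them above the bench. I'm going lower, watching the force.

Emit:
step_arm([
  [0.002,0,0.01],
  [0.002,0,0.02],
  [0.002,0,0.026],
  [0.002,0,0.03],
  [0.002,0,0.03],
], twist=[0,0,0,0,0], jaw=[0.4,0.4,0.4,0.4,0.4])

```text
clock: 5.52
tool_pos: [0.4843, -0.1383, -0.015]
tool_rot: [0.801, 0.599, -0.0, -0.0]
force: [0.7, -0.5, -0.8]
grip_width: 0.0596
grasp_force: 0.0
```

Run:
```python
from h import *
s=state();print(s['force'],s['tool_pos'],s['grip_width'])
w=grab('wrist');P=topc(w,WO,.016);print(P,shift([*P[0],0]))
cv2.imwrite('pics/w5.png',cv2.cvtColor(cv2.resize(w['color'][150:420,100:450],(700,540)),cv2.COLOR_RGB2BGR))
```

```text
[ 0.74432109 -0.47065929 -0.82902783] [ 0.4842799  -0.13830049 -0.01495755] 0.059616613260072615
(array([ 0.48404766, -0.1384079 ]), array([0.04804613, 0.05464683])) [-0.0001713  -0.00029745 -0.01479539]
```

View pics/w5.png

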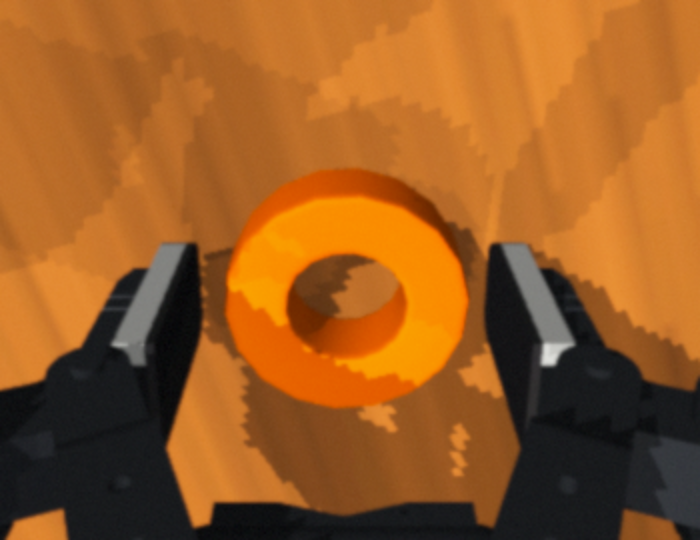

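The ring sits between the pads, with its centre at crop pixel (346,302) and the tips at about row 243. I'm going 5 mm lower and closing.

Emit:
step_arm([
  [-0.002,0,0.006],
  [-0.002,0,0.01],
  [-0.002,0,0.01],
  [-0.002,0,0.01],
  [-0.002,0,0.01],
  [-0.002,0,0.01],
], twist=[0,0,0,0,0,0], jaw=[0.4,0.4,0.25,0.1,-0.3,-0.3], force=30)

```text
clock: 6.32
tool_pos: [0.4841, -0.1393, -0.0196]
tool_rot: [0.801, 0.599, -0.0, 0.0]
force: [-2.7, 0.7, 5.4]
grip_width: 0.0491
grasp_force: 31.0
```

The spacer is gripped at 49 mm width, with its underside level with the tips. I'm lifting and carrying it over the pocket.

Emit:
step_arm([
  [0,0,-0.02],
  [0,0,-0.1],
  [0,0,-0.2],
  [0.1,-0.02,-0.3],
  [0.2,-0.04,-0.34],
  [0.3,-0.06,-0.34],
  [0.42,-0.09,-0.34],
  [0.556,-0.116,-0.34],
  [0.556,-0.116,-0.34],
  [0.556,-0.116,-0.34],
], twist=[0,0,0,-0.1,-0.2,-0.3,-0.4,-0.5,-0.6,-0.7], jaw=[-0.3,-0.3,-0.3,-0.3,-0.3,-0.3,-0.3,-0.3,-0.3,-0.3], force=30)

```text
clock: 7.58
tool_pos: [0.5068, 0.1455, 0.1507]
tool_rot: [0.366, 0.931, 0.0, 0.0]
force: [0.4, -0.6, 0.1]
grip_width: 0.0489
grasp_force: 31.3
```

Run:
```python
from h import *
s=state();print(s['force'],s['tool_pos'],s['grip_width'],s['grasp_force'],yaw())
w=grab('wrist','w6.png')
```

```text
[ 0.39208898 -0.5513713   0.06712275] [0.50677626 0.14548652 0.15071733] 0.04890376320493936 31.28893045708537 2.391996494236207
```

View pics/w6.png

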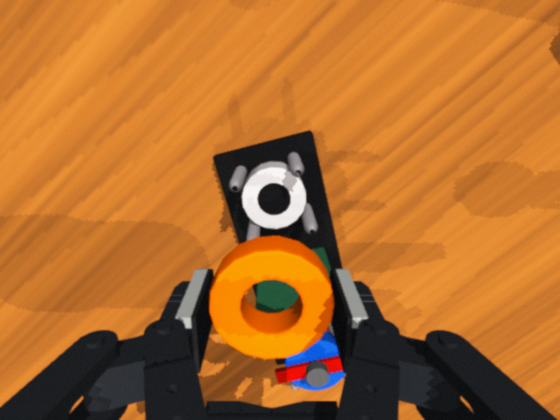

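The spacer is held level at (270,296). Below it are the housing at (274,196), the base end corners at (215,155) and (313,131), and the post tips. Finishing the twist and moving back 40 mm exposes the pocket for a mask-based measurement. I've used all 10 pictures, so from here on I work from numbers only.

Emit:
step_arm([
  [-0.04,0,0],
  [-0.08,0,0],
  [-0.08,0,0],
  [-0.08,0,0],
  [-0.08,0,0],
], twist=[-0.08,-0.16,-0.16,-0.16,-0.16], jaw=[-0.3,-0.3,-0.3,-0.3,-0.3])

```text
clock: 8.25
tool_pos: [0.5355, 0.117, 0.1504]
tool_rot: [0.251, 0.968, 0.0, 0.0]
force: [-0.1, -0.7, -0.1]
grip_width: 0.0487
grasp_force: 31.3
```

```bash
cat > m.py <<'E'
from h import *
def lf(P): return cv2.fitLine(P.astype(np.float32),cv2.DIST_HUBER,0,.001,.001).ravel()
def carrier(w,vmax,pr=True):
    h=cv2.cvtColor(w['color'],cv2.COLOR_RGB2HSV)
    m=(((h[...,2]<60)).astype(np.uint8))*255; m[vmax:]=0
    m=cv2.morphologyEx(m,cv2.MORPH_OPEN,np.ones((3,3)))
    n,l,st,c=cv2.connectedComponentsWithStats(m);i=1+np.argmax(st[1:,4]);x,y,W,H=st[i,:4]
    if pr:print('bbox',x,y,W,H)
    k=l==i
    rows=np.arange(y+12,min(y+H,vmax)-3)
    L=np.array([onz(w,np.where(k[r])[0][0]-.5,r,.010)[:2] for r in rows])
    R=np.array([onz(w,np.where(k[r])[0][-1]+.5,r,.010)[:2] for r in rows])
    cols=np.arange(x+12,x+W-12);T=np.array([onz(w,c_,np.where(k[:,c_])[0][0]-.5,.010)[:2] for c_ in cols])
    ll,lr,lt=lf(L),lf(R),lf(T)
    f=lambda a,b:np.degrees(np.arctan2(a[1],a[0]))
    if pr:print('angles L,R,T',f(ll,0)%180,f(lr,0)%180,f(lt,0)%180)
    s=ll[:2];s2=lr[:2]*np.sign(lr[:2]@s);d=s+s2;d/=np.linalg.norm(d)
    if d[0]>0:d=-d
    nrm=np.array([-d[1],d[0]])
    # widths at end
    def off(lt_,P0): return (lt_[2:]-P0)@nrm
    P0=lt[2:]
    a,b=off(ll,P0),off(lr,P0)
    if pr:print('width',a-b,'resid',np.std((L-ll[2:])@[-ll[1],ll[0]]),np.std((R-lr[2:])@[-lr[1],lr[0]]))
    end=P0+nrm*(a+b)/2
    return end-d*.040,d,np.arctan2(d[1],d[0])
def circ(w,mask,z):
    cn=max(cv2.findContours(mask,cv2.RETR_EXTERNAL,cv2.CHAIN_APPROX_NONE)[0],key=cv2.contourArea)
    P=np.array([onz(w,u,v,z)[:2] for u,v in cn[:,0]])
    (c,s,_)=cv2.fitEllipse((P*1e4).astype(np.float32));return np.array(c)/1e4,np.array(s)/1e4
E
python3 - <<'E'
from m import *
s=state();print(s['tool_pos'],yaw(),s['grasp_force'])
w=grab('wrist','w7.png');h=cv2.cvtColor(w['color'],cv2.COLOR_RGB2HSV)
p,d,y=carrier(w,200);print('pocket',p,y)
u,v=proj(w,[*p,.036]);print('proj',u,v)
m=((h[...,1]<60)&(h[...,2]>110)).astype(np.uint8)*255;k=np.zeros_like(m);cv2.circle(k,(int(u),int(v)),42,255,-1);mm=cv2.morphologyEx(m&k,cv2.MORPH_OPEN,np.ones((5,5)))
print('housing',circ(w,mm,.036))
n,l,st,c=cv2.connectedComponentsWithStats(m);print([(st[i].tolist()) for i in range(1,n) if st[i,4]>20])
b=(h[...,2]<60).astype(np.uint8)*255;kk=np.zeros_like(m);cv2.circle(kk,(int(u),int(v)),22,255,-1)
print('spot',circ(w,b&kk,.036))
for sx in(1,-1):
  for sy in(1,-1):
    q=p+d*sx*.02235+np.array([-d[1],d[0]])*sy*.02235;print(sx,sy,np.round(proj(w,[*q,.064]),1),np.round(proj(w,[*q,.01]),1))
m=cv2.inRange(h,*map(np.array,WO));m[:200]=0
print('ring held @z',[ (z,circ(w,cv2.morphologyEx(m,cv2.MORPH_OPEN,np.ones((3,3))),s['tool_pos'][2]+z)) for z in(.036,)],shift([*p,0]))
E
```

```text
[0.53552368 0.11702337 0.15043768] 2.634391809603837 31.297250725328922
bbox 235 93 105 107
angles L,R,T 151.62708 151.22914 61.01786
width 0.0821065 resid 0.00023373235490268873 0.0002479581629274275
pocket [0.5086661  0.14546636] 2.642919
proj 287.90312915731437 149.6082557665933
housing (array([0.50895249, 0.14522755]), array([0.05197845, 0.0527502 ]))
[[313, 109, 17, 12, 115], [251, 110, 13, 13, 115], [253, 113, 75, 75, 3138], [336, 269, 32, 59, 752], [176, 270, 31, 59, 750], [256, 294, 11, 10, 76], [312, 341, 9, 10, 49]]
spot (array([0.50823394, 0.14597762]), array([0.02332336, 0.02352021]))
1 1 [255.7 122.4] [258.3 116.2]
1 -1 [324.3 121.9] [315.  115.8]
-1 1 [257.  188.8] [259.3 171.8]
-1 -1 [321.9 188.4] [313.4 171.4]
ring held @z [(0.036, (array([0.53267915, 0.11770846]), array([0.04783766, 0.05413282])))] [0.03744434 0.01189082 0.15040497]
```

```bash
cat >> m.py <<'E'
from scipy.optimize import least_squares
def held(w,col,ztop,D=.05,v0=200):
    s=state();h=cv2.cvtColor(w['color'],cv2.COLOR_RGB2HSV);m=cv2.inRange(h,*map(np.array,col));m[:v0]=0
    m=cv2.morphologyEx(m,cv2.MORPH_OPEN,np.ones((3,3)))
    cn=max(cv2.findContours(m,cv2.RETR_EXTERNAL,cv2.CHAIN_APPROX_NONE)[0],key=cv2.contourArea)[:,0]
    R=Ro.from_quat(s['tool_rot']).inv()
    P=np.array([R.apply(onz(w,u,v,s['tool_pos'][2]+ztop)-s['tool_pos'])[:2] for u,v in cn])
    out=[]
    for D_ in (None,D):
        c=P.mean(0)
        for _ in range(3):
            Q=P[(P[:,0]<c[0]-.002)]
            if D_: Q=Q[np.abs(Q[:,1]-c[1])<.030];f=lambda p:np.hypot(*(Q-p[:2]).T)-D_/2;r=least_squares(f,c,loss='soft_l1',f_scale=.0005)
            else: f=lambda p:np.hypot(*(Q-p[:2]).T)-p[2];r=least_squares(f,[*c,.025],loss='soft_l1',f_scale=.0005)
            c=r.x[:2]
        out.append(r.x)
    return out,P.min(0),P.max(0)
E
python3 - <<'E'
from m import *
w=grab('wrist');print(held(w,WO,.0356))
E
```

```text
([array([ 9.35704717e-05, -9.48914925e-04,  2.40987399e-02]), array([ 0.00124524, -0.00104163])], array([-0.02410334, -0.02492034]), array([0.02995859, 0.0235959 ]))
```

Emit:
step_arm([
  [0.04,0.0256,0],
  [0.073,0.0256,0.05],
  [0.073,0.0256,0.12],
  [0.073,0.0256,0.17],
  [0.073,0.0256,0.185],
  [0.073,0.0256,0.185],
], twist=[-0.005,-0.005,-0.005,-0.005,-0.005,-0.005], jaw=[-0.3,-0.3,-0.3,-0.3,-0.3,-0.3])

```text
clock: 9.1
tool_pos: [0.51, 0.146, 0.058]
tool_rot: [0.246, 0.969, 0.0, -0.0]
force: [0.8, 0.8, 0.3]
grip_width: 0.0487
grasp_force: 31.3
```

Run:
```python
from m import *
s=state();print(s['tool_pos'],yaw(),s['grasp_force'],s['force'])
w=grab('wrist','w8.png');h=cv2.cvtColor(w['color'],cv2.COLOR_RGB2HSV)
print(held(w,WO,.0356))
m=cv2.inRange(h,*map(np.array,WO));ys,xs=np.where(m);print('ring px',xs.min(),xs.max(),ys.min(),ys.max())
b=(h[...,2]<60);ys,xs=np.where(b[:ys.min()]);print('black px',xs.min(),xs.max(),ys.min(),ys.max())
top=[(c,int(np.where(b[:,c])[0][0])) for c in range(180,380,10) if b[:240,c].any()];print(top)
p=np.array([.5086,.1456]);d=np.array([np.cos(2.643),np.sin(2.643)]);n=np.array([-d[1],d[0]])
for q,z in((p+d*.04+n*.042,.01),(p+d*.04-n*.042,.01),(p+d*.02235+n*.02235,.064),(p+d*.02235-n*.02235,.064)):print('pred',np.round(proj(w,[*q,z]),1))
g=((h[...,1]<70)&(h[...,2]>100)).astype(np.uint8);n_,l,st,c=cv2.connectedComponentsWithStats(g);print([st[i].tolist() for i in range(1,n_) if st[i,4]>20])
```

```text
[0.51003231 0.14599783 0.05804414] 2.6439234030896612 31.29502784460783 [0.82099687 0.80211733 0.25752037]
([array([ 0.00082065, -0.00096643,  0.02403503]), array([ 0.00201152, -0.00100049])], array([-0.02331156, -0.02503787]), array([0.03049381, 0.02326262]))
ring px 209 333 236 358
black px 199 342 160 235
[(200, 162), (210, 160), (220, 160), (230, 160), (240, 160), (250, 160), (260, 160), (270, 160), (280, 160), (290, 160), (300, 160), (310, 160), (320, 160), (330, 160), (340, 161)]
pred [196.6 161.6]
pred [344.3 161.9]
pred [220.2 223.9]
pred [320.4 224.1]
[[303, 183, 26, 40, 609], [214, 184, 104, 70, 3995], [175, 269, 32, 60, 795], [336, 269, 32, 59, 778], [259, 280, 26, 6, 101]]
```

Emit:
step_arm([
  [0.001,0,0.01],
  [0.001,0,0.02],
  [0.001,0,0.028],
  [0.001,0,0.036],
  [0.001,0,0.044],
  [0.001,0,0.05],
  [0.001,0,0.05],
], twist=[0,0,0,0,0,0,0], jaw=[-0.3,-0.3,-0.3,-0.3,-0.3,-0.3,-0.3])

```text
clock: 10.02
tool_pos: [0.5098, 0.1454, 0.0325]
tool_rot: [0.247, 0.969, -0.0, -0.0]
force: [0.2, -0.1, -0.8]
grip_width: 0.0484
grasp_force: 31.3
```

Emit:
step_arm([
  [0,0,0.008],
  [0,0,0.016],
  [0,0,0.024],
  [0,0,0.029],
  [0,0,0.029],
], twist=[0,0,0,0,0], jaw=[-0.3,-0.3,-0.3,-0.3,-0.3])

```text
clock: 10.65
tool_pos: [0.5098, 0.1454, 0.018]
tool_rot: [0.247, 0.969, -0.0, -0.0]
force: [-0.1, -0.2, -0.9]
grip_width: 0.0486
grasp_force: 31.3
```

Still free of contact. I'm going down in 1 mm steps until it seats.

Emit:
step_arm([
  [0,0,0.002],
  [0,0,0.004],
  [0,0,0.004],
], twist=[0,0,0], jaw=[-0.3,-0.3,-0.3])

```text
clock: 11.02
tool_pos: [0.51, 0.1454, 0.0165]
tool_rot: [0.247, 0.969, -0.0, 0.0]
force: [-1.5, 0.4, 3.7]
grip_width: 0.0489
grasp_force: 31.6
```

It seated at the expected height with 3.7 N, so I'm letting go.

Emit:
step_arm([
  [0,0,0.001],
  [0,0,0.001],
  [0,0,0.001],
  [0,0,0.001],
  [0,0,-0.04],
  [0,0,-0.12],
  [0,0,-0.22],
  [0,0,-0.3],
  [0,0,-0.3],
], twist=[0,0,0,0,0,0,0,0,0], jaw=[0.2,0.4,0.4,0.4,0.4,0.4,0.4,0.4,0.4])

```text
clock: 12.15
tool_pos: [0.5118, 0.1465, 0.1708]
tool_rot: [0.246, 0.969, 0.001, 0.003]
force: [0.1, -0.5, -1.9]
grip_width: 0.0599
grasp_force: 0.0
```

Run:
```python
from m import *
s=state();print(s['tool_pos'],yaw(),s['grasp_force'],s['force'],s['grip_width'])
w=grab('wrist','w9.png');h=cv2.cvtColor(w['color'],cv2.COLOR_RGB2HSV)
print('spacer@.052',topc(w,WO,.052))
p,d,y=carrier(w,190);print(p,y)
sh=lambda q:shift([*q,.2])
print('disc',sh([.5105,-.3465]))
```

```text
[0.51180063 0.14650805 0.17076025] 2.643451306264293 0.0 [ 0.08499346 -0.46687899 -1.89311443] 0.0599081332283007
spacer@.052 (array([0.50927002, 0.14505388]), array([0.04824573, 0.0500861 ]))
bbox 221 134 96 56
angles L,R,T 152.14906 151.77528 61.507523
width 0.082023494 resid 0.000248525413936462 0.00025244902971541033
[0.5083351  0.14587182] 2.6522403
disc [-0.2351787  -0.43251025 -0.0314405 ]
```

Emit:
step_arm([
  [-0.47,-0.865,-0.02],
  [-0.47,-0.865,-0.02],
  [-0.47,-0.865,-0.02],
  [-0.47,-0.865,-0.02],
  [-0.47,-0.865,-0.02],
  [-0.47,-0.865,-0.02],
  [-0.47,-0.865,-0.02],
  [-0.47,-0.865,-0.02],
  [-0.47,-0.865,-0.02],
  [-0.47,-0.865,-0.02],
], twist=[0.8,0.8,0.8,0.8,0.8,0.8,0.8,0.8,0.8,0.8], jaw=[0.4,0.4,0.4,0.4,0.4,0.4,0.4,0.4,0.4,0.4])

```text
clock: 13.45
tool_pos: [0.5094, -0.3457, 0.1753]
tool_rot: [0.769, 0.639, 0.0, -0.001]
force: [0.1, 0.8, 0.4]
grip_width: 0.0598
grasp_force: 0.0
```

Run:
```python
from m import *
w=grab('wrist','w10.png')
s=state();print(s['tool_pos'],yaw(),s['grip_width'])
c=topc(w,WB,.014);print(c,shift([*c[0],.014]));print(held(w,WB,.014-s['tool_pos'][2],v0=0))
h=cv2.cvtColor(w['color'],cv2.COLOR_RGB2HSV);m=cv2.inRange(h,*map(np.array,WB));n,l,st,cc=cv2.connectedComponentsWithStats(m);print([st[i].tolist() for i in range(1,n) if st[i,4]>50])
```

```text
[ 0.5097395  -0.34504143  0.17568727] 1.3883783362665882 0.05974463498844986
(array([ 0.51019321, -0.34744475]), array([0.04768989, 0.04953156])) [-0.00250003  0.00102159  0.16168321]
([array([-0.00315938,  0.00114418,  0.02392854]), array([-0.00182397,  0.00117282])], array([-0.02684279, -0.02263021]), array([0.02273301, 0.02493702]))
[[247, 156, 54, 56, 2178]]
```

Emit:
step_arm([
  [-0.006,0.004,0.12],
  [-0.006,0.004,0.24],
  [-0.006,0.004,0.32],
  [-0.006,0.004,0.35],
  [-0.006,0.004,0.37],
  [-0.006,0.004,0.38],
  [-0.006,0.004,0.387],
  [-0.006,0.004,0.387],
], twist=[0,0,0,0,0,0,0,0], jaw=[0.4,0.4,0.4,0.4,0.4,0.4,0.4,0.4])

```text
clock: 14.5
tool_pos: [0.5112, -0.3504, -0.0167]
tool_rot: [0.769, 0.639, 0.0, 0.0]
force: [-0.4, 0.4, 0.3]
grip_width: 0.0597
grasp_force: 0.0
```

Run:
```python
from m import *
w=grab('wrist','w11.png')
s=state();print(s['tool_pos'],s['force'],s['grip_width'])
print(held(w,WB,.014-s['tool_pos'][2],v0=0))
```

```text
[ 0.51124157 -0.35039044 -0.0166866 ] [ 0.83723619 -0.11510018 -0.51699935] 0.05994641213476947
([array([ 0.00182769, -0.00160803,  0.02420833]), array([ 0.00280874, -0.00160438])], array([-0.02259158, -0.02596576]), array([0.03093712, 0.02260111]))
```

Emit:
step_arm([
  [0.002,0,0.003],
  [0.002,0,0.004],
  [0.002,0,0.004],
  [0.002,0,0.004],
  [0.002,0,0.004],
  [0.002,0,0.004],
], twist=[0,0,0,0,0,0], jaw=[0.4,0.25,0.1,-0.3,-0.3,-0.3], force=30)

```text
clock: 15.3
tool_pos: [0.5114, -0.3492, -0.019]
tool_rot: [0.769, 0.639, 0.0, 0.0]
force: [-1.1, 1.3, 5.0]
grip_width: 0.0485
grasp_force: 31.3
```

Emit:
step_arm([
  [0,0,-0.02],
  [0,0,-0.1],
  [0,0,-0.2],
  [0.1,-0.02,-0.3],
  [0.972,-0.183,-0.34],
  [0.972,-0.183,-0.34],
  [0.972,-0.183,-0.34],
  [0.972,-0.183,-0.34],
  [0.972,-0.183,-0.34],
  [0.972,-0.183,-0.34],
], twist=[0,0,0,0,-0.1,-0.2,-0.3,-0.4,-0.5,-0.6], jaw=[-0.3,-0.3,-0.3,-0.3,-0.3,-0.3,-0.3,-0.3,-0.3,-0.3])

```text
clock: 16.55
tool_pos: [0.51, 0.0715, 0.147]
tool_rot: [0.393, 0.92, -0.0, 0.001]
force: [1.2, -0.6, -1.3]
grip_width: 0.0482
grasp_force: 31.3
```

Run:
```python
from m import *
s=state();print(s['tool_pos'],yaw(),s['grasp_force']);t=shift([.5098,.1454,.074]);print(t/.5,-(2.644-yaw())/(np.pi/2))
```

```text
[0.5099743  0.07148595 0.14695171] 2.333728451877237 31.311635971069336
[0.10725298 0.10189614 0.14579113] -0.1975250023380504
```

Emit:
step_arm([
  [0.05,0.05,0.0],
  [0.1072,0.1019,0.03],
  [0.1072,0.1019,0.08],
  [0.1072,0.1019,0.12],
  [0.1072,0.1019,0.145],
  [0.1072,0.1019,0.145],
  [0.1072,0.1019,0.145],
], twist=[-0.1,-0.1975,-0.1975,-0.1975,-0.1975,-0.1975,-0.1975], jaw=[-0.3,-0.3,-0.3,-0.3,-0.3,-0.3,-0.3])

```text
clock: 17.42
tool_pos: [0.511, 0.1437, 0.0745]
tool_rot: [0.249, 0.969, 0.0, 0.0]
force: [0.7, 0.2, 0.6]
grip_width: 0.0485
grasp_force: 31.3
```

```bash
cat > hover.py <<'E'
from m import *
s=state();print(s['tool_pos'],yaw(),s['grasp_force'],s['force'])
w=grab('wrist');h=cv2.cvtColor(w['color'],cv2.COLOR_RGB2HSV)
print(held(w,WB,.033))
m=cv2.inRange(h,*map(np.array,WB));m[:200]=0;ys,xs=np.where(m);print('px',xs.min(),xs.max(),ys.min(),ys.max())
b=(h[...,2]<60);v0=ys.min();ys,xs=np.where(b[:v0]);print('black px',xs.min(),xs.max(),ys.min(),ys.max())
print([int(np.where(b[:,c])[0][0]) for c in range(215,335,10) if b[:240,c].any()])
p=np.array([.5079,.1460]);d=np.array([np.cos(2.644),np.sin(2.644)]);n=np.array([-d[1],d[0]])
for q,z in((p+d*.04+n*.042,.01),(p+d*.04-n*.042,.01)):print('pred',np.round(proj(w,[*q,z]),1))
print(shift([*p,.05]))
E
python3 hover.py
```

```text
[0.51095211 0.14366514 0.07449303] 2.6385803109381545 31.346311569213867 [0.73410388 0.24467025 0.56881502]
([array([ 0.00160759, -0.00083943,  0.02461684]), array([ 0.0020858 , -0.00085232])], array([-0.0232746 , -0.02538098]), array([0.03161911, 0.02382249]))
px 209 333 229 352
black px 206 339 152 228
[152, 152, 152, 152, 152, 152, 152, 152, 152, 152, 152, 152]
pred [203.7 152.3]
pred [341.7 151.7]
[0.00387004 0.00045315 0.02461021]
```

Emit:
step_arm([
  [0.0036,0.0022,0.015],
  [0.0036,0.0022,0.03],
  [0.0036,0.0022,0.045],
  [0.0036,0.0022,0.055],
  [0.0036,0.0022,0.065],
  [0.0036,0.0022,0.071],
  [0.0036,0.0022,0.077],
  [0.0036,0.0022,0.077],
], twist=[-0.0035,-0.0035,-0.0035,-0.0035,-0.0035,-0.0035,-0.0035,-0.0035], jaw=[-0.3,-0.3,-0.3,-0.3,-0.3,-0.3,-0.3,-0.3])

```text
clock: 18.48
tool_pos: [0.5093, 0.1456, 0.0352]
tool_rot: [0.246, 0.969, -0.0, -0.0]
force: [-0.8, 0.3, -0.5]
grip_width: 0.0483
grasp_force: 31.3
```

Emit:
step_arm([
  [0,0,0.002],
  [0,0,0.004],
  [0,0,0.005],
  [0,0,0.006],
  [0,0,0.006],
], twist=[0,0,0,0,0], jaw=[-0.3,-0.3,-0.3,-0.3,-0.3])

```text
clock: 19.1
tool_pos: [0.5095, 0.1456, 0.0329]
tool_rot: [0.246, 0.969, -0.0, 0.0]
force: [-3.3, -1.4, 7.6]
grip_width: 0.0486
grasp_force: 32.2
```

The disc seated at the expected height with 7.6 N, so I'm letting go.

Emit:
step_arm([
  [0,0,0.005],
  [0,0,0.003],
  [0,0,0.003],
  [0,0,0.003],
  [0,0,-0.04],
  [0,0,-0.12],
  [0,0,-0.22],
  [0,0,-0.3],
  [0,0,-0.3],
], twist=[0,0,0,0,0,0,0,0,0], jaw=[0.2,0.4,0.4,0.4,0.4,0.4,0.4,0.4,0.4])

```text
clock: 20.23
tool_pos: [0.5112, 0.1467, 0.1869]
tool_rot: [0.246, 0.969, 0.001, 0.003]
force: [0.4, 0.0, -0.6]
grip_width: 0.0593
grasp_force: 0.0
```

Run:
```python
from m import *
s=state();print(s['tool_pos'],yaw(),s['grip_width'])
w=grab('wrist','w12.png')
c=topc(w,WB,.066,roi=(180,80,380,260));print('disc@.066',c)
h=cv2.cvtColor(w['color'],cv2.COLOR_RGB2HSV);m=cv2.inRange(h,*map(np.array,WB));n,l,st,cc=cv2.connectedComponentsWithStats(m);print([st[i].tolist() for i in range(1,n) if st[i,4]>50])
p,d,y=carrier(w,180);print(p,y)
P=p-d*.068;g=P;print('grip',g,'tool',shift([*g,.1]),'plate px',np.round(proj(w,[*g,.102]),1))
m=cv2.inRange(h,np.array([45,60,20]),np.array([95,255,255]));n,l,st,cc=cv2.connectedComponentsWithStats(m);print([(st[i].tolist()) for i in range(1,n) if st[i,4]>50])
```

```text
[0.51123198 0.14673396 0.18688776] 2.6450345118726144 0.05931433426129757
disc@.066 (array([0.50771875, 0.14598325]), array([0.04993206, 0.05101709]))
[[236, 159, 66, 64, 3000], [241, 306, 56, 27, 1143], [245, 347, 48, 12, 290]]
bbox 224 132 91 48
angles L,R,T 151.63777 153.71745 61.601017
width 0.08219494 resid 0.00024953579439905457 0.00035804882451797627
[0.50799346 0.14632624] 2.6647272
grip [0.56840724 0.11511447] tool [-0.06559733  0.00033895  0.08492124] plate px [270.6 291.5]
[[229, 235, 80, 67, 4781]]
```

The disc is within about 1 mm of its seat. Next is the grip plate: a quarter turn and a shift above it.

Emit:
step_arm([
  [-0.132,-0.0036,0],
  [-0.132,-0.0036,0],
  [-0.132,-0.0036,0],
  [-0.132,-0.0036,0],
  [-0.132,-0.0036,0],
  [-0.132,-0.0036,0],
  [-0.132,-0.0036,0],
  [-0.132,-0.0036,0],
  [-0.132,-0.0036,0],
  [-0.132,-0.0036,0],
], twist=[1,1,1,1,1,1,1,1,1,1], jaw=[0.2,0,0,0,0,0,0,0,0,0])

```text
clock: 21.52
tool_pos: [0.5659, 0.1126, 0.1817]
tool_rot: [0.859, 0.512, -0.001, -0.0]
force: [0.0, -0.5, 0.6]
grip_width: 0.0426
grasp_force: 0.0
```

Run:
```python
from m import *
w=grab('wrist','w13.png')
s=state();print(s['tool_pos'],yaw(),s['grip_width'],s['tool_rot'])
print(shift([.5684,.1136,.058])/.5, (yaw()-1.073)/1.5708)
h=cv2.cvtColor(w['color'],cv2.COLOR_RGB2HSV);m=cv2.inRange(h,np.array([45,60,20]),np.array([95,255,255]))
n,l,st,cc=cv2.connectedComponentsWithStats(m);i=1+np.argmax(st[1:,4]);print(st[i].tolist())
# x extents per row on plane z=.102, in tool frame y
for r in range(st[i,1]+3,st[i,1]+st[i,3],8):
    c=np.where(l[r]==i)[0];print(r,c[0],c[-1],[shift(onz(w,u,r,.102))[:2].round(4).tolist() for u in(c[0]-.5,c[-1]+.5)],h[r,(c[0]+c[-1])//2].tolist())
```

```text
[0.56605844 0.1125794  0.18177847] 1.0759458429488251 0.04270358780290541 [ 8.58749037e-01  5.12396057e-01 -5.37708220e-04 -2.87405131e-04]
[0.00417606 0.00341056 0.24755094] 0.0018753774820633826
[261, 144, 27, 104, 2494]
147 264 283 [[0.0435, -0.0055], [0.0435, 0.0074]] [74, 136, 75]
155 263 285 [[0.0383, -0.0062], [0.0383, 0.0088]] [74, 142, 79]
163 262 286 [[0.033, -0.0069], [0.033, 0.0095]] [73, 151, 83]
171 261 287 [[0.0277, -0.0076], [0.0277, 0.0102]] [73, 148, 171]
179 261 287 [[0.0222, -0.0076], [0.0223, 0.0103]] [73, 142, 171]
187 261 286 [[0.0168, -0.0077], [0.0168, 0.0097]] [73, 146, 173]
195 261 287 [[0.0112, -0.0077], [0.0112, 0.0105]] [73, 146, 173]
203 261 286 [[0.0056, -0.0078], [0.0056, 0.0099]] [74, 143, 170]
211 261 286 [[-0.0002, -0.0078], [-0.0002, 0.01]] [74, 147, 172]
219 263 285 [[-0.006, -0.0065], [-0.006, 0.0093]] [74, 149, 174]
227 263 284 [[-0.0119, -0.0065], [-0.0119, 0.0087]] [73, 146, 170]
235 264 284 [[-0.0178, -0.0059], [-0.0178, 0.0088]] [73, 145, 172]
243 264 284 [[-0.0239, -0.0059], [-0.0239, 0.0089]] [73, 147, 172]
```

Emit:
step_arm([
  [0.0042,0.0038,0.06],
  [0.0042,0.0038,0.12],
  [0.0042,0.0038,0.17],
  [0.0042,0.0038,0.21],
  [0.0042,0.0038,0.235],
  [0.0042,0.0038,0.247],
  [0.0042,0.0038,0.247],
], twist=[0.002,0.002,0.002,0.002,0.002,0.002,0.002], jaw=[0,0,0,0,0,0,0])

```text
clock: 22.45
tool_pos: [0.5694, 0.1136, 0.059]
tool_rot: [0.86, 0.51, 0.0, -0.0]
force: [0.6, 0.2, -0.3]
grip_width: 0.0426
grasp_force: 0.0
```

Emit:
step_arm([
  [0,0,0],
  [0,0,0],
  [0,0,0],
  [0,0,0],
  [0,0,0],
  [0,0,0],
  [0,0,0],
], twist=[0,0,0,0,0,0,0], jaw=[-0.2,-0.4,-0.5,-0.6,-0.75,-0.85,-0.85], force=40)

```text
clock: 23.32
tool_pos: [0.5691, 0.1138, 0.0591]
tool_rot: [0.86, 0.51, 0.0, -0.0]
force: [-1.9, 0.1, 4.5]
grip_width: 0.0155
grasp_force: 41.0
```

The plate is gripped. I'm raising the grip force and lifting slowly.

Emit:
step_arm([
  [0,0,0],
  [0,0,0],
  [0,0,-0.002],
  [0,0,-0.005],
  [0,0,-0.01],
  [0,0,-0.02],
  [0,0,-0.03],
  [0,0,-0.04],
  [0,0,-0.04],
], twist=[0,0,0,0,0,0,0,0,0], jaw=[-0.9,-0.9,-0.9,-0.9,-0.9,-0.9,-0.9,-0.9,-0.9], force=100)

```text
clock: 24.45
tool_pos: [0.5696, 0.1136, 0.0795]
tool_rot: [0.86, 0.51, 0.0, 0.0]
force: [0.4, 0.2, -7.6]
grip_width: 0.0143
grasp_force: 97.7
```

Run:
```python
from m import *
s=state();print(s)
```

```text
{'clock': 24.45, 'qpos': array([ 0.23622104,  0.36700102, -0.61321006,  1.7669114 ,  0.23645602,
        1.08086231, -0.95773143]), 'qd': array([-0.00231125,  0.00766619,  0.0029547 ,  0.01021893,  0.00236515,
       -0.00424874,  0.00326327]), 'effort': array([ 6.38539949e-02, -6.18834472e+01, -8.47048312e+00, -3.92812514e+01,
       -1.89843681e-02,  1.34247229e-01,  3.57220822e-02]), 'tool_pos': array([0.56962637, 0.11360272, 0.07945101]), 'tool_rot': array([8.60087227e-01, 5.10146740e-01, 4.76451730e-04, 1.97737745e-04]), 'force': array([ 0.41705693,  0.15336872, -7.61008031]), 'torque': array([-0.05146814, -0.02712441,  0.02562135]), 'grasp_force': 97.6600992679596, 'grip_width': 0.014290875662708582}
```

It carries the full 0.8 kg with hardly any moment. Lifting the rest to about 13 cm.

Emit:
step_arm([
  [0,0,-0.01],
  [0,0,-0.03],
  [0,0,-0.06],
  [0,0,-0.09],
  [0,0,-0.12],
  [0,0,-0.15],
  [0,0,-0.18],
  [0,0,-0.205],
  [0,0,-0.22],
  [0,0,-0.225],
], twist=[0,0,0,0,0,0,0,0,0,0], jaw=[-0.9,-0.9,-0.9,-0.9,-0.9,-0.9,-0.9,-0.9,-0.9,-0.9])

```text
clock: 25.7
tool_pos: [0.5693, 0.1136, 0.1917]
tool_rot: [0.86, 0.51, 0.0, 0.0]
force: [-0.5, -0.5, -7.8]
grip_width: 0.0139
grasp_force: 97.9
```

Emit:
step_arm([
  [0,0,0],
  [0,0,0],
  [0,0,0],
  [0,0,0],
  [0,0,0],
  [0,0,0],
  [0,0,0],
  [0,0,0],
  [0,0,0],
  [0,0,0],
], twist=[0,0,0,0,0,0,0,0,0,0], jaw=[-0.9,-0.9,-0.9,-0.9,-0.9,-0.9,-0.9,-0.9,-0.9,-0.9])

```text
clock: 26.95
tool_pos: [0.5692, 0.1135, 0.1913]
tool_rot: [0.86, 0.51, 0.0, -0.0]
force: [0.7, 0.2, -7.5]
grip_width: 0.0142
grasp_force: 97.9
```

Run:
```python
from m import *
s=state();print(s['tool_pos'],s['force'],s['torque'],np.abs(s['qd']).max())
w=grab('wrist','w14.png');h=cv2.cvtColor(w['color'],cv2.COLOR_RGB2HSV)
m=cv2.inRange(h,*map(np.array,WB));n,l,st,cc=cv2.connectedComponentsWithStats(m);print([(st[i].tolist(),cc[i].round(1).tolist()) for i in range(1,n) if st[i,4]>50])
s2=.1368+.066-.0;M=Ro.from_quat(s['tool_rot']);zt=s['tool_pos'][2]-.059+.066
d=np.array([-.8788,.4772]);g=s['tool_pos'][:2]
for q in(g+d*.068,g-d*.068):print('expect',np.round(proj(w,[*q,zt]),1))
```

```text
[0.56924029 0.11346549 0.19132351] [ 0.73496879  0.21081629 -7.46207714] [0.02353673 0.01386446 0.02292912] 0.00406498711390687
[([359, 212, 54, 104, 1634], [385.3, 258.1]), ([90, 214, 94, 84, 1241], [151.6, 235.8]), ([430, 222, 42, 92, 630], [446.2, 270.1])]
expect [124.9 270.3]
expect [419.2 270. ]
```

```bash
python3 -c "
from workcell import *
print(hand_in())"
```

```text
the job is handed in; nothing more can be done
None
```

The spacer and disc are seated in the second pocket, and the carrier is held by its green plate about 13 cm up, level and still by force and camera readings; I handed it in at about 27 s, and no verdict came back.

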